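# Draw the stuck filter cartridge out with the pull hook

### The arm

A 6-joint arm with a two-finger parallel gripper is mounted at the origin on a cart in front of the work surface, level with it; the furniture and walls round the work are solid. World frame = base frame: x ahead of the robot, y to its left, z up, the work surface at z = 0. Lengths are in m, angles in rad, forces in N, time in s.
With the tool pointing down it reaches from about 0.3 to 0.875 m from the base axis. Payload 6.4 kg.
Tool frame: the origin (TCP) lies between the finger pads; the fingertips stand 19 mm ahead of it and the grasp point (between the pads) is the TCP (ctrl.tips_ahead is the z of the fingertips in the tool frame, in m); z points along the fingers, y is the line along which they close (so a half turn about z gives the same grasp; the last joint's range is limited). The gripper opens to 85 mm and grips with 20 to 120 N. Pads are 22 mm wide; open, the fingers measure 114 mm over their backs; the gripper's body (76 mm by 85 mm) begins 54 mm behind the grasp point. The pads swing forward as they close: fully open they stand 13 mm farther back than shut.
Start: joints at [-1.344, 0.181, 1.607, -0, 1.354, -0.206], TCP at [0.241, -0.522, 0.223] pointing down, gripper open.
Joint ranges: [-2.99, 2.99], [-0.89, 2.07], [0.3, 2.58], [-1.14, 4.28], [0, 2.63], [-3.12, 3.12]. Speed limits (rad/s): [2.57, 2.57, 3.01, 3.14, 3.14, 3.14].

### API

Orientations are given as a unit quaternion [w, x, y, z].
In Python, from bench import readout, vision, ctrl gives the robot as it stands.
- The arm moves only by the tool play_rows, never from a script. Its arguments are lists of equal length, an entry for each row: "xyz": the shift along the tool's x, y, z in mm, a list of three; "rot": the turn, a rotation vector about the tool's x, y, z in rad, a list of three; "grip": the opening, from 0 (shut) to 1 (fully open). In form: {"xyz": [[x, y, z], ...], "rot": [[rx, ry, rz], ...], "grip": [grip, ...]}. A call has exactly 10 rows; each row is the pose to reach, as a shift and turn from the pose commanded when the call began, along the tool's axes at that moment; what a row does not reach only later rows make up. A row lasts 1/8 s, in which the tool goes at most 62.5 mm and 10.7 degrees, less where a joint would pass 70% of its speed; a pose out of reach is approached as far as the arm can. A call with a gripper value outside its range is refused whole. The fingers move at their own pace and stop on an object; the grip force is fixed at half the most. Time passes only in rows, so rows that repeat a pose let the fingers close, or fill a call up. It gives the time, the measured TCP pose, the force, the opening and the grip force at its end, in the units of the state.
- readout.get_obs(): the state, without advancing time (a new reading comes with each control period).
- vision.camera(name): name is "scene" or "side" or "wrist"; returns a dict with "color" (480x640x3 uint8, red, green, blue), "depth" (480x640 float32, m along the optical axis (not along the pixel's ray), 0 where there is no reading), "camera_matrix" (3x3 intrinsics, pixels), "k1" (the pictures are not rectified: a ray, as slopes to the right and down, at radius r is drawn at 1 + k1 r^2 times it, then the intrinsics apply), "extrinsics" (4x4, takes a point from camera to world coordinates); the wrist camera has in their place "hand_eye" (4x4, takes a point from camera to tool coordinates, whose origin is the TCP and whose axes are the flange's). Camera axes: x right, y down, z forward; pixel columns grow to the right and rows downward; lengths in m; the calibration is good to about 2 mm. A picture is of the moment at which its call begins: read the wrist's pose just before it.
- ctrl.hand_in(): hands the job in; it is judged then, once.
The state is a dict: "time_s": time; "q": joint angles; "dq": joint speeds; "joint_efforts": joint torques, N m; "eef_pos": TCP position; "eef_rot": TCP orientation; "wrist_force": force on the tool from outside, world axes, zero at the start; "torque": the same for the moment, N m; "opening": opening from 0.0 (shut) to 1.0 (fully open); "grasp_force": force on a finger pad.
Only numpy, scipy, OpenCV 4.12 (cv2) and the standard library are available. Lean on these libraries where they do the work, as an engineer would, in place of code of your own. Each camera call takes 0.05 s, during which the arm holds its last target. There are 200 camera calls.

### The job

The filter cartridge sits deep in the narrow blue housing, out of reach of the fingers: pick up the pull hook by its red grip, feel for the slot in the cartridge's pull stem, and draw the cartridge all the way out onto the black-outlined place in front of the mouth. Stand the hook on the table again on its round foot, clear of the housing, then slide the cartridge sideways, without lifting it, so that it sits squarely in the green-outlined place. Leave the bottles, the vial and the card box where they are.

Things in the scene. Friction and masses are not known exactly. Their poses are not given: they have to be found in the camera images.
- housing: Blue housing, fixed. Origin on the table under the middle of its mouth; x runs straight into the bay, y left when looking in, z up. It stands on a grey riser with a plate on top, 44 mm above the table, which is also the bay's floor. Roof and flange reach 115 mm above the table. In front of the mouth riser and plate span x -100 to 0, y -35 to 35 mm; a side wing x -100 to -8, y -140 to -34 mm
- mouth (a point): Middle of the mouth's lower edge, on the plate's top; axes as the housing's. The bay behind it is 160 mm deep, 50 mm wide and 62 mm high inside, open only here; the dark flange round the mouth is 68 mm wide. The black-outlined draw-out place (66 mm along x, 54 mm along y) is centred 60 mm in front (x = -60 mm, y = 0)
- park (a point): Middle of the green outline on the side wing, on the plate's top: where the cartridge must finally sit. 66 mm along the housing's x by 54 mm; at housing x = -60, y = -90 mm. Axes as the housing's
- cartridge_mid (a point): Centre of the loose white cartridge's block with a green band, 0.15 to 0.3 kg: 50 mm long (its x axis), 40 mm wide (y), 40 mm high; point 20 mm above its underside. It starts flat in the bay, x along the bay (within 0.03 rad), rear end 0 to 8 mm from the back wall (pushed, it slides back to it)
- cartridge: The same cartridge; origin at the middle of the block's underside. A pull stem, 22 mm wide, 4 to 28 mm above the underside, sticks out of the front (-x) face. It is telescopic and very stiff (as good as rigid under the forces here): its front face stands 22 to 47 mm in front of the block, different each time and NOT reported: feel for it
- stem_root (a point): Where the stem leaves the cartridge's block: middle of its front face, 16 mm above the underside; moves with the block. The stem's outer end, from its front face backwards: orange lip 6 mm thick; slot 12 mm long (along x), cut from the top across the full width, 14 mm deep (its floor 14 mm above the underside); then solid black stem
- hook_grip (a point): Centre of the pull hook's red grip, 120 mm above the underside of its foot and exactly above the foot's centre: a flat block 12 mm thick along x (grip it across this), 26 mm wide along y, 40 mm high, on a 10 mm post. Axes: x the way the shaft points, z up
- pull_hook: Loose pull hook, 0.2 to 0.4 kg; origin under its round steel foot (44 mm in diameter, 13 mm high), x along the shaft, z up. An 8 mm square shaft leaves the post level, centre line 30 mm above the underside, and ends in a down-turned tooth: 5 mm thick along x (132.5 to 137.5 mm ahead of the post), 14 mm wide, lower edge 13 mm above the underside (107 below the grip's centre), 13 mm below the shaft
- bottle_a: White sample bottle, 38 mm in diameter, 84 mm high, bystander; origin at its underside
- bottle_b: White sample bottle, 38 mm in diameter, 84 mm high, bystander; origin at its underside
- vial: Small white screw-cap vial, 31 mm in diameter, 47 mm high, bystander; origin at its underside
- filter_box: White card box of filters, 64 x 86 x 24 mm, bystander; origin at its underside

How it is judged:
By the outcome, as a careful person would: the job done as asked, in the order asked, and still so for the second after the job is handed in, with the robot touching nothing.
It also fails if it takes over 58 s, if anything falls off the work surface, if the arm or the gripper's body presses on something with over 40 N, if the wrist force passes 120 N, or if a joint passes its speed limit or range.

## Working session

There is one attempt and no reset: what is moved stays moved. The work goes in short steps, Python scripts to look and compute and a tool call to move; the robot and the scene stay as the last step left them, time stands still between calls to the robot, and variables do not carry over. Pictures are saved under pics/ and viewed, at most 10 in all, crops included, and the job is handed in when it is done.

Besides the shell and the picture viewer there is one more tool, called after ">>>" as name(argument=value, ...) on one line, values as JSON. play_rows: Moves the arm, as the interface text tells. Its arguments: {"type":"object","properties":{"xyz":{"type":"array","items":{"type":"array","items":{"type":"number"}}},"rot":{"type":"array","items":{"type":"array","items":{"type":"number"}}},"grip":{"type":"array","items":{"type":"number"}}},"required":["xyz","rot","grip"]}

```bash
mkdir -p pics; ls
cat > h.py <<'E'
import numpy as np, cv2
from bench import readout, vision, ctrl
from scipy.spatial.transform import Rotation as R
def cam(n):
    o=readout.get_obs(); c=vision.camera(n)
    if 'extrinsics' in c: T=np.array(c['extrinsics'])
    else:
        q=o['eef_rot']; T=np.eye(4); T[:3,:3]=R.from_quat([q[1],q[2],q[3],q[0]]).as_matrix(); T[:3,3]=o['eef_pos']; T=T@np.array(c['hand_eye'])
    return c,T
def cloud(c,T):
    K=np.array(c['camera_matrix']);k=c['k1']
    v,u=np.mgrid[0:480,0:640]; x=(u-K[0,2])/K[0,0]; y=(v-K[1,2])/K[1,1]
    a,b=x.copy(),y.copy()
    for _ in range(15):
        s=1+k*(a*a+b*b); a,b=x/s,y/s
    d=c['depth']; P=np.stack([a*d,b*d,d,np.ones_like(d)],-1)@T.T
    P=P[...,:3]; P[d==0]=np.nan
    return P
E
python3 - <<'E'
from h import *
o=readout.get_obs(); print(o)
for n in ['scene','side']:
    c,T=cam(n); cv2.imwrite(f'pics/{n}0.png',c['color'][...,::-1]); np.savez(f'{n}0.npz',P=cloud(c,T),C=c['color'])
    print(n,T.round(3).tolist(),c['k1'])
E
```

```text
pics
{'time_s': 0.0, 'q': array([-1.34427915e+00,  1.81568855e-01,  1.60799194e+00, -2.20303647e-05,
        1.35378160e+00, -2.06289487e-01]), 'dq': array([ 9.22453369e-05,  1.50077434e-03, -4.18749852e-05, -3.91942306e-04,
       -1.82818227e-03,  3.15855632e-04]), 'joint_efforts': array([-4.20895685e-04, -4.44872117e+01, -3.51337016e+01, -2.07390467e-04,
        9.38427314e-03,  2.68297491e-06]), 'eef_pos': array([ 0.24105393, -0.52141992,  0.22237628]), 'eef_rot': array([-8.74716819e-04,  9.76675150e-01,  2.14720485e-01, -1.96023409e-05]), 'wrist_force': array([ 0.04603577, -0.0213089 ,  0.3493438 ]), 'torque': array([ 0.00985342, -0.04738861, -0.05544154]), 'grasp_force': 0.0, 'opening': 1.0012055344199755}
scene [[0.696, 0.605, -0.386, 0.939], [0.718, -0.575, 0.393, -0.158], [0.016, -0.55, -0.835, 0.965], [0.0, 0.0, 0.0, 1.0]] -0.001382004884022344
side [[-1.0, -0.008, -0.026, 0.581], [0.018, 0.529, -0.849, 0.934], [0.02, -0.849, -0.528, 0.564], [0.0, 0.0, 0.0, 1.0]] 0.037923122505335666
```

View pics/scene0.png

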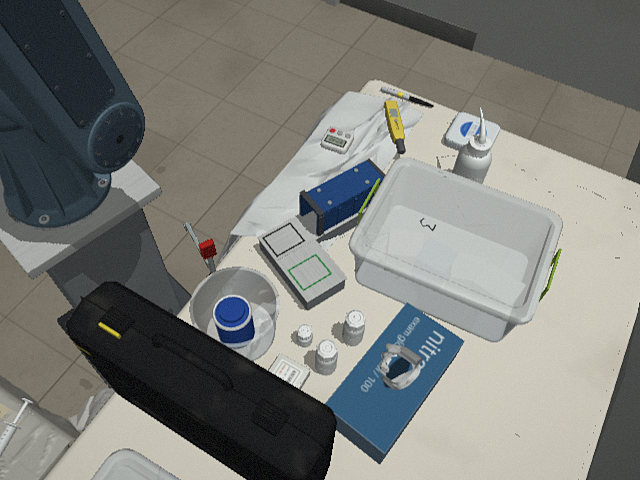

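View pics/side0.png

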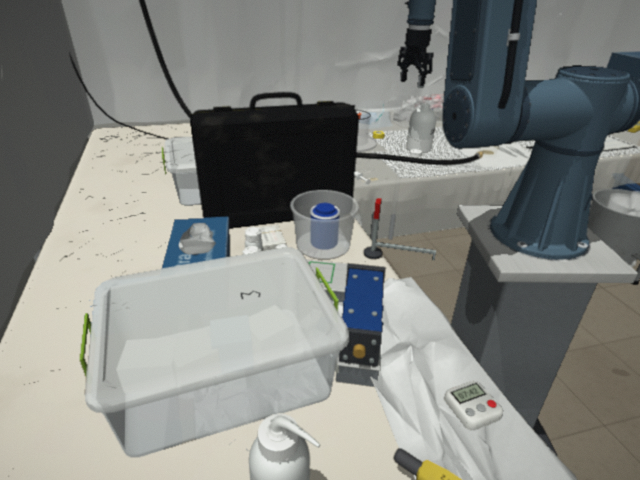

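The scene view shows the housing (blue, ~340,195), with its mouth facing the lower left, the black outline at ~(283,237) and the green one at ~(310,272). The hook's red grip is at ~(207,248), with its shaft pointing up-left to (187,225). In the side view the hook is at (377,230), with the shaft to the right ending at (433,254). Next I'll measure these.

Run:
```python
from h import *
for n in ['scene','side']:
    f=np.load(n+'0.npz');P=f['P'];C=f['C'].astype(int);r,g,b=C[...,0],C[...,1],C[...,2]
    z=P[...,2]
    v,u=np.mgrid[0:480,0:640]
    def rep(name,m):
        Q=P[m]; 
        if len(Q)<5: print(n,name,len(Q));return Q
        print(n,name,len(Q),'med',np.nanmedian(Q,0).round(4),'min',np.nanpercentile(Q,2,axis=0).round(4),'max',np.nanpercentile(Q,98,axis=0).round(4)); return Q
    box=(u>150)&(u<400)&(v>150)&(v<320) if n=='scene' else (u>300)&(u<450)&(v>180)&(v<400)
    rep('red',box&(r>150)&(g<70)&(b<70))
    roof=box&(b>100)&(r<60)&(abs(z-.115)<.008); Q=rep('roof',roof)
    if len(Q)>5: print(cv2.minAreaRect(Q[:,:2].astype(np.float32)*1000))
    pl=box&(abs(z-.044)<.005)&(abs(r-b)<40); Q=rep('plate',pl)
    gr=box&(g>r+40)&(g>b+20)&(abs(z-.044)<.01); Q=rep('green',gr)
    if len(Q)>5: print(cv2.minAreaRect(Q[:,:2].astype(np.float32)*1000))
    # shaft
    sh=(u>170)&(u<225)&(v>205)&(v<275) if n=='scene' else (u>355)&(u<445)&(v>225)&(v<265)
    s=sh&(z>.018)&(z<.05)
    rep('shaft',s); Q=P[s]
    ft=sh&(z>.008)&(z<.018); rep('foot',ft)
f=np.load('scene0.npz');P=f['P']
a=f['C'][140:340,160:400,::-1]; cv2.imwrite('pics/crop1.png',cv2.resize(a,(720,600),interpolation=cv2.INTER_CUBIC))
```

```text
scene red 57 med [0.4248 0.0947 0.1404] min [0.4188 0.0842 0.1373] max [0.4303 0.105  0.1439]
scene roof 1628 med [0.4858 0.3801 0.1114] min [0.4528 0.3147 0.1083] max [0.5172 0.4525 0.1149]
((485.8855895996094, 383.63604736328125), (149.6590576171875, 60.39535903930664), 79.93328094482422)
scene plate 4567 med [0.5099 0.2404 0.0445] min [0.4287 0.0769 0.0402] max [0.6225 0.3618 0.0482]
scene green 155 med [0.5501 0.2237 0.0451] min [0.52   0.1907 0.0413] max [0.5795 0.2601 0.0485]
((549.8995361328125, 225.66729736328125), (67.20921325683594, 53.820072174072266), 80.91529846191406)
scene shaft 175 med [0.3284 0.1199 0.0339] min [0.2914 0.0945 0.0217] max [0.4247 0.135  0.0473]
scene foot 7 med [0.4029 0.097  0.0126] min [0.2938 0.0928 0.0088] max [0.405  0.1346 0.0162]
side red 17 med [0.4238 0.1005 0.1415] min [0.4183 0.0911 0.14  ] max [0.4278 0.1078 0.1427]
side roof 1972 med [0.4844 0.3934 0.1122] min [0.4522 0.3161 0.1106] max [0.516  0.4551 0.1138]
((483.61724853515625, 384.6726989746094), (147.75210571289062, 58.72024154663086), 80.40058135986328)
side plate 1445 med [0.5192 0.2471 0.045 ] min [0.4084 0.1003 0.0395] max [0.5793 0.5121 0.0483]
side green 25 med [0.5243 0.2234 0.0459] min [0.5185 0.194  0.0441] max [0.5699 0.26   0.0476]
((547.3209228515625, 226.97958374023438), (63.184295654296875, 51.88917922973633), 83.7050552368164)
side shaft 333 med [0.3619 0.1133 0.0334] min [0.2923 0.0958 0.0199] max [0.4254 0.1357 0.0454]
side foot 156 med [0.4232 0.1014 0.0121] min [0.3059 0.0802 0.0085] max [0.4418 0.1285 0.0163]
```

View pics/crop1.png

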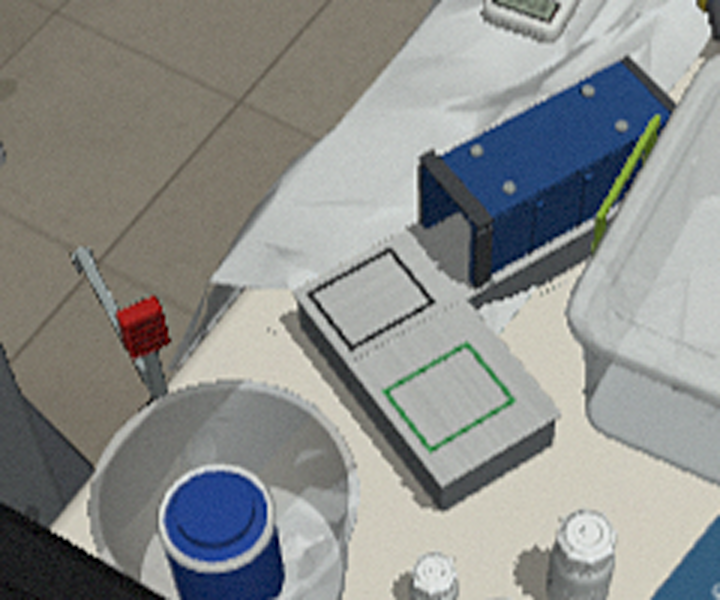

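The crop shows the black outline at scene ~(283,237) and the green one at ~(310,272). The housing origin works out to about (0.470, 0.300) with a yaw of about 80.3°, and the roof agrees with that. The bucket and the case are near the path, so I'll check them, and fit the hook.

Run:
```python
from h import *
f=np.load('scene0.npz');g=np.load('side0.npz')
P=np.vstack([f['P'].reshape(-1,3),g['P'].reshape(-1,3)]);P=P[~np.isnan(P[:,0])]
# height map 5cm grid
xs=np.arange(.15,.75,.05);ys=np.arange(-.6,.5,.05)
print('      ',[f'{x:.2f}' for x in xs])
for y in ys[::-1]:
    print(f'{y:.2f}',end=' ')
    for x in xs:
        m=(P[:,0]>=x)&(P[:,0]<x+.05)&(P[:,1]>=y)&(P[:,1]<y+.05)&(P[:,2]<.5)
        print(f'{np.percentile(P[m,2],98)*1000:5.0f}' if m.sum()>3 else '    .',end='')
    print()
for n,d in(('scene',f),('side',g)):
    Q=d['P'].reshape(-1,3); Q=Q[(Q[:,2]>.024)&(Q[:,2]<.037)&(Q[:,0]>.28)&(Q[:,0]<.40)&(Q[:,1]>.085)&(Q[:,1]<.15)]
    print(n,len(Q),np.ravel(cv2.fitLine(Q[:,:2].astype(np.float32),cv2.DIST_HUBER,0,1e-3,1e-3)),Q.min(0),Q.max(0))
# rect fits roof/bin line; bucket
c=vision.camera('wrist');print(np.array(c['hand_eye']).round(3).tolist(),np.array(c['camera_matrix'])[0])
```

```text
['0.15', '0.20', '0.25', '0.30', '0.35', '0.40', '0.45', '0.50', '0.55', '0.60', '0.65', '0.70']
0.45     .    .   12   36   33   32  113  140  138  138  137  137
0.40     .    .    9   23   36   45  115  140  140  137  138  137
0.35     .    .    6   21   26   91  114  139  140  138  138  138
0.30     .    .  -15    9   13  117  117  114  140  139  140  140
0.25     .    .    .    8   15   47  117  105  139  140  139   80
0.20     .    .    .    8   25   47   48   48   48   41   86   80
0.15    -1    .    .    3    8    5   46   47   47    4   85   79
0.10   380  484  450   37   37  141  113  112  112   49   86   83
0.05   496  499  497    .   34  142  113  105  103  113   26    6
0.00   159    .  496    .    .    4  112  105  113  113   26  269
-0.05   333  458  498  500    .    3  112  114  278  283  284  286
-0.10    -0    .    .    .    .    2  284  290  306  321  321  303
-0.15     1    .    .    .    .    .  287  293  289  284  283  278
-0.20    -2    .    .    .    .  -36  281  279    4  123  125    .
-0.25     .    .    .    .    .  -36    3    4    3  125  125    .
-0.30   
[... 172 characters left out ...]
    .    .    .    .
-0.45    23  313    9    9    5    6    .    .  409    .    .    .
-0.50   337  478  478   23   23   19    .    .  438  475    .    .
-0.55   123  472  477    7   23    .    .    .  472  406    .    .
-0.60   162  267  346   13  110    .    .    .  467  397    .    .
scene 144 [ 0.96113265 -0.27608693  0.3296209   0.11895807] [0.28840664 0.09750633 0.02422869] [0.39986089 0.13684428 0.03697302]
side 237 [ 0.9675672  -0.25261366  0.33891928  0.11957991] [0.29047991 0.09869011 0.02455578] [0.39968928 0.1373531  0.03696711]
[[0.0, -0.955, -0.297, 0.076], [1.0, 0.0, 0.001, 0.001], [-0.001, -0.297, 0.955, -0.151], [0.0, 0.0, 0.0, 1.0]] [429.05432403   0.         319.68676492]
```

```bash
cat >> h.py <<'E'
def goto(p,psi,o=None):
    "shift (mm, tool axes) and rotvec for the tool to point down at p with tool y at yaw psi (deg)"
    o=o or readout.get_obs(); q=o['eef_rot']; M=R.from_quat([q[1],q[2],q[3],q[0]])
    a=np.radians(psi); y=np.array([np.cos(a),np.sin(a),0]); z=np.array([0,0,-1.]); x=np.cross(y,z)
    G=R.from_matrix(np.stack([x,y,z],1))
    print('t',round(o['time_s'],2),'xyz',(M.inv().apply(np.array(p)-o['eef_pos'])*1000).round(1),'rot',(M.inv()*G).as_rotvec().round(4))
YAW=np.radians(80.3); O=np.array([.470,.300,0])
hx=np.array([np.cos(YAW),np.sin(YAW),0]); hy=np.array([-np.sin(YAW),np.cos(YAW),0])
def H(x,y,z): return O+x*hx+y*hy+np.array([0,0,z])
def toH(p): d=np.asarray(p)-O; return np.array([d@hx,d@hy,d[2]])
E
python3 - <<'E'
from h import *
goto([.42,.09,.24],-15.7)
from scipy.optimize import least_squares
for n in('scene','side'):
    P=np.load(n+'0.npz')['P'].reshape(-1,3)
    Q=P[(P[:,2]>.10)&(P[:,2]<.118)&(P[:,0]>.43)&(P[:,0]<.66)&(P[:,1]>-.05)&(P[:,1]<.14)]
    s=least_squares(lambda p:np.hypot(Q[:,0]-p[0],Q[:,1]-p[1])-p[2],[.53,.05,.08],loss='soft_l1',f_scale=.003)
    print(n,len(Q),s.x,Q[:,0].min(),np.percentile(Q[:,0],2))
    B=P[(P[:,2]>.03)&(P[:,2]<.118)&(P[:,0]>.43)&(P[:,0]<.66)&(P[:,1]>0.02)&(P[:,1]<.08)]
    for z in(.03,.05,.07,.09): 
        b=B[abs(B[:,2]-z)<.01]; print(z,len(b),np.percentile(b[:,0],[1,5]) if len(b) else '')
E
```

```text
t 0.15 xyz [ 418.9 -480.1  -16.7] rot [-1.200e-03 -8.000e-04 -8.639e-01]
scene 1586 [0.53738512 0.06481579 0.06936887] 0.43014131580818726 0.4636022889026681
0.03 181 [0.47176022 0.47269632]
0.05 457 [0.46998511 0.47173824]
0.07 500 [0.46891567 0.46967953]
0.09 980 [0.46703617 0.46884886]
side 1173 [0.53889431 0.06088062 0.07227071] 0.4300614203324936 0.465417133666378
0.03 3 [0.47439801 0.4845602 ]
0.05 8 [0.46909583 0.46930884]
0.07 56 [0.47247487 0.4746645 ]
0.09 299 [0.46718259 0.47037874]
```

>>> play_rows(xyz=[[20, -24, -3], [62, -72, -8], [105, -120, -12], [147, -168, -17], [189, -216, -17], [231, -264, -17], [273, -312, -17], [315, -360, -17], [357, -408, -17], [390, -446, -17]], rot=[[0, 0, -0.04], [0, 0, -0.13], [0, 0, -0.22], [0, 0, -0.31], [0, 0, -0.4], [0, 0, -0.5], [0, 0, -0.6], [0, 0, -0.7], [0, 0, -0.8], [0, 0, -0.864]], grip=[0.5, 0.5, 0.5, 0.5, 0.5, 0.5, 0.5, 0.5, 0.5, 0.5])

```text
time_s: 1.4
eef_pos: [0.4084, 0.0486, 0.2405]
eef_rot: [0.0, 0.796, 0.605, 0.0]
wrist_force: [1.4, -1.0, 0.8]
opening: 0.496
grasp_force: 0.0
```

Run:
```python
from h import *
c,T=cam('wrist');P=cloud(c,T);C=c['color'].astype(int);r,g,b=C[...,0],C[...,1],C[...,2]
cv2.imwrite('pics/w1.png',c['color'][...,::-1])
o=readout.get_obs();print(o['eef_pos'],o['opening'])
m=(r>140)&(g<70)&(b<70)&(P[...,2]>.13)&(P[...,2]<.15);Q=P[m]
print(len(Q),Q.mean(0),cv2.minAreaRect(Q[:,:2].astype(np.float32)*1000))
m=(P[...,2]>.02)&(P[...,2]<.038)&(P[...,0]>.25)&(P[...,0]<.41)&(P[...,1]>.08)&(P[...,1]<.16);Q=P[m];print(len(Q))
if len(Q)>9:print(np.ravel(cv2.fitLine(Q[:,:2].astype(np.float32),cv2.DIST_HUBER,0,1e-3,1e-3)),Q.min(0),Q.max(0))
m=(P[...,2]>.006)&(P[...,2]<.018)&(np.hypot(P[...,0]-.423,P[...,1]-.098)<.04);Q=P[m];print('foot',len(Q),Q.min(0),Q.max(0))
goto([.4235,.098,.122],-15)
```

```text
[0.40888778 0.05580421 0.2405575 ] 0.5016551352668153
582 [0.42333571 0.09436423 0.13976114] ((423.9923400878906, 94.44348907470703), (24.60443878173828, 11.062886238098145), 74.80517578125)
1648
[ 0.9669802  -0.2548515   0.34850004  0.11386222] [0.28943062 0.09435377 0.02021034] [0.40998711 0.1352655  0.03623312]
foot 1141 [0.40221933 0.07301144 0.006484  ] [0.44528966 0.11557717 0.01420315]
t 1.45 xyz [ 43.9   3.1 118.8] rot [ 0.0008 -0.005  -0.0007]
```

View pics/w1.png

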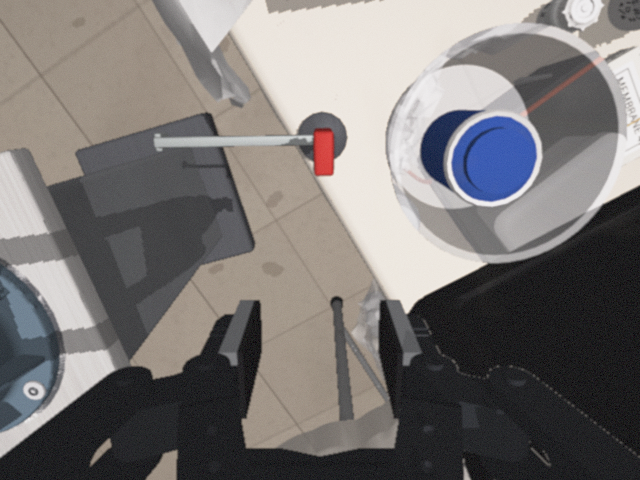

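The wrist view shows the red grip at (323,152), the foot at (323,137) and the shaft running left to (157,142). The bucket is clear of the fingers. I'll take one more frame now that the arm is still.

Run:
```python
from h import *
c,T=cam('wrist');P=cloud(c,T);C=c['color'].astype(int);r,g,b=C[...,0],C[...,1],C[...,2]
m=(r>140)&(g<70)&(b<70)&(P[...,2]>.13)&(P[...,2]<.15);Q=P[m]
print(len(Q),Q.mean(0),cv2.minAreaRect(Q[:,:2].astype(np.float32)*1000))
m=(P[...,2]>.006)&(P[...,2]<.018)&(np.hypot(P[...,0]-.423,P[...,1]-.098)<.04);Q=P[m];print('foot',len(Q),Q.min(0),Q.max(0))
m=(P[...,2]>.02)&(P[...,2]<.038)&(P[...,0]>.25)&(P[...,0]<.41)&(P[...,1]>.08)&(P[...,1]<.16);Q=P[m];print(np.ravel(cv2.fitLine(Q[:,:2].astype(np.float32),cv2.DIST_HUBER,0,1e-3,1e-3)))
goto([.424,.0975,.122],-15)
o=readout.get_obs();print(o['eef_pos'],o['q'])
```

```text
611 [0.42355157 0.09421682 0.13985707] ((424.16961669921875, 94.29386138916016), (24.609533309936523, 10.553014755249023), 74.91049194335938)
foot 1155 [0.40218038 0.07409628 0.00614102] [0.44529022 0.11560024 0.01489157]
[ 0.96693265 -0.25503176  0.34845272  0.11393954]
t 1.5 xyz [ 47.5   3.5 118.3] rot [-0.0003 -0.0021 -0.0017]
[0.40821334 0.05229385 0.24024736] [-0.16462604 -0.22488088  1.96995953  0.00213143  1.39664208  0.0985078 ]
```

>>> play_rows(xyz=[[10, 1, 10], [22, 2, 20], [35, 2, 30], [45, 3, 40], [48, 3, 45], [48, 3, 45], [48, 3, 45], [48, 3, 45], [48, 3, 45], [48, 3, 45]], rot=[[0, 0, 0], [0, 0, 0], [0, 0, 0], [0, 0, 0], [0, 0, 0], [0, 0, 0], [0, 0, 0], [0, 0, 0], [0, 0, 0], [0, 0, 0]], grip=[0.5, 0.5, 0.5, 0.5, 0.5, 0.5, 0.5, 0.5, 0.5, 0.5])

```text
time_s: 2.75
eef_pos: [0.4241, 0.0918, 0.1954]
eef_rot: [0.0, 0.797, 0.604, 0.0]
wrist_force: [0.0, -0.0, -0.1]
opening: 0.499
grasp_force: 0.0
```

Run:
```python
from h import *
o=readout.get_obs();print(o['eef_pos'],o['eef_rot'])
c,T=cam('wrist');P=cloud(c,T);C=c['color'].astype(int);r,g,b=C[...,0],C[...,1],C[...,2]
m=(r>140)&(g<70)&(b<70)&(P[...,2]>.13)&(P[...,2]<.15);Q=P[m]
print(len(Q),Q.mean(0),cv2.minAreaRect(Q[:,:2].astype(np.float32)*1000))
goto([.424,.096,.120],-15)
```

```text
[0.42411275 0.09178701 0.19544442] [1.20200269e-04 7.97082124e-01 6.03870894e-01 1.25475039e-04]
777 [0.42443425 0.09746432 0.13987617] ((424.2289733886719, 96.3564453125), (21.904277801513672, 10.622771263122559), 74.63704681396484)
t 2.8 xyz [ 4.  -1.2 75.4] rot [ 0.0002 -0.     -0.0123]
```

>>> play_rows(xyz=[[2, -1, 15], [4, -1, 35], [4, -1, 55], [4, -1, 70], [4, -1, 75], [4, -1, 75], [4, -1, 75], [4, -1, 75], [4, -1, 75], [4, -1, 75]], rot=[[0, 0, 0], [0, 0, 0], [0, 0, -0.01], [0, 0, -0.01], [0, 0, -0.01], [0, 0, -0.01], [0, 0, -0.01], [0, 0, -0.01], [0, 0, -0.01], [0, 0, -0.01]], grip=[0.5, 0.5, 0.5, 0.5, 0.5, 0, 0, 0, 0, 0])

```text
time_s: 4.05
eef_pos: [0.4248, 0.096, 0.121]
eef_rot: [0.0, 0.794, 0.608, 0.001]
wrist_force: [0.2, 0.0, 4.7]
opening: 0.122
grasp_force: 60.6
```

Run:
```python
from h import *
o=readout.get_obs();print(o['eef_pos'],o['eef_rot'],o['opening'],o['grasp_force'],o['wrist_force'],o['torque'])
P=O; print('pre',toH(o['eef_pos']))
goto(H(-170,0,0)*0+H(-.205,0,.185),-99.7)
```

```text
[0.42481901 0.09598615 0.1209575 ] [4.65912062e-04 7.94022381e-01 6.07888028e-01 6.21594556e-04] 0.1217740497850377 60.62362790107727 [0.19726318 0.04873055 4.70407595] [ 0.05103223 -0.06488849  0.00393942]
pre [-0.20870968  0.01016089  0.1209575 ]
t 4.05 xyz [  4.7   9.9 -64. ] rot [ 9.0000e-04 -1.4000e-03  1.4761e+00]
```

>>> play_rows(xyz=[[0, 0, -10], [3, 1, -25], [7, 2, -40], [12, 3, -52], [17, 4, -60], [22, 5, -65], [27, 6, -65], [31, 7, -65], [34, 7, -65], [34, 7, -65]], rot=[[0, 0, 0.08], [0, 0, 0.24], [0, 0, 0.41], [0, 0, 0.59], [0, 0, 0.77], [0, 0, 0.95], [0, 0, 1.13], [0, 0, 1.3], [0, 0, 1.42], [0, 0, 1.475]], grip=[0, 0, 0, 0, 0, 0, 0, 0, 0, 0])

```text
time_s: 5.3
eef_pos: [0.4388, 0.127, 0.1842]
eef_rot: [0.0, 0.996, -0.085, -0.001]
wrist_force: [-0.4, 0.3, -3.9]
opening: 0.122
grasp_force: 59.6
```

Run:
```python
from h import *
for n in ('wrist','scene'):
    c,T=cam(n);P=cloud(c,T);a=c['color'][...,::-1]
    if n=='scene': a=cv2.resize(a[140:300,200:400],(750,600),interpolation=cv2.INTER_CUBIC)
    cv2.imwrite(f'pics/{n}2.png',a); np.savez(n+'2.npz',P=P,C=c['color'])
    C=c['color'].astype(int); m=(C[...,1]>C[...,0]+40)&(C[...,1]>C[...,2]+20)&(abs(P[...,2]-.044)<.01)&(P[...,0]<.62)
    Q=P[m]; print(n,len(Q)); 
    if len(Q)>9: print(cv2.minAreaRect(Q[:,:2].astype(np.float32)*1000))
o=readout.get_obs();print(o['eef_pos'],o['eef_rot'],toH(o['eef_pos']),o['wrist_force'],o['torque'])
goto(H(-.08,0,.186),-99.7)
```

```text
wrist 1402
((550.3135375976562, 223.9116973876953), (66.55946350097656, 53.52265167236328), 80.80155944824219)
scene 155
((550.2564086914062, 225.48312377929688), (67.05081939697266, 54.74745178222656), 80.55255889892578)
[0.43886766 0.12692595 0.18428883] [ 1.97807869e-04  9.96456831e-01 -8.40980793e-02 -1.12114593e-03] [-0.17584516  0.00152612  0.18428883] [-0.01569204 -0.05281156 -4.29898712] [-0.01108081 -0.00184806  0.01377591]
t 5.4 xyz [  1.6 -95.8  -1.8] rot [0.0006 0.0022 0.0009]
```

View pics/wrist2.png

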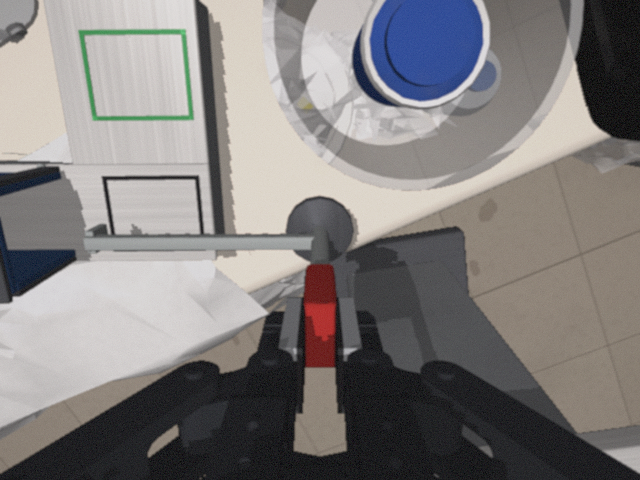

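View pics/scene2.png

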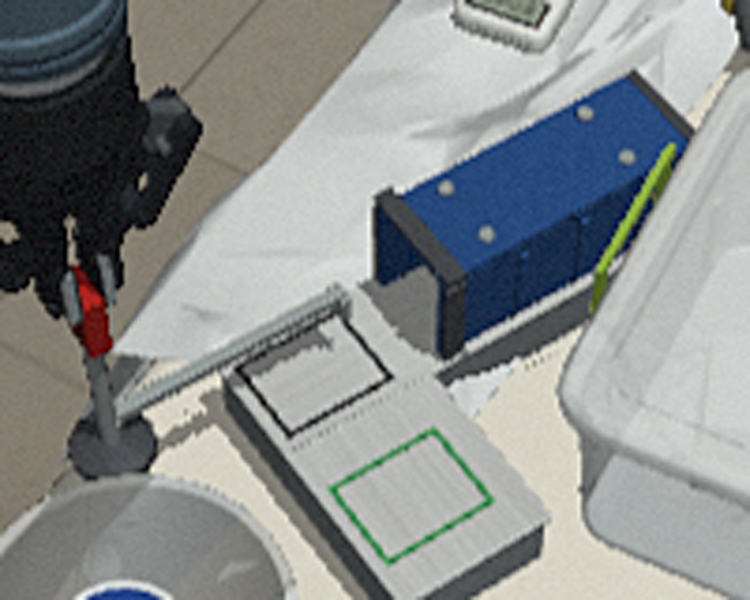

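The wrist view shows the shaft level along row ~241, running from the post (315) to the tooth (~95). The black outline is under it and the green one is at ~(137,75). The scene crop shows the tooth in front of the mouth. Next I'll compare the shaft line with the housing axis numerically.

Run:
```python
from h import *
f=np.load('wrist2.npz');P=f['P'];C=f['C'].astype(int)
v,u=np.mgrid[0:480,0:640]
m=(v>225)&(v<255)&(u>80)&(u<300)&(P[...,2]>.085)&(P[...,2]<.115);Q=P[m]
l=np.ravel(cv2.fitLine(Q[:,:2].astype(np.float32),cv2.DIST_HUBER,0,1e-3,1e-3));print('shaft',len(Q),l,'yaw',np.degrees(np.arctan2(l[1],l[0])),Q.min(0),Q.max(0))
s=(Q[:,:2]-l[2:])@l[:2];print('z slope',np.polyfit(s,Q[:,2],1),s.min(),s.max())
# red grip
m=(C[...,0]>120)&(C[...,1]<70)&(C[...,2]<70)&(P[...,2]>.1);print('red',np.nanmedian(P[m],0),toH(np.nanmedian(P[m],0)))
# black outline
dk=(C.sum(-1)<200)&(abs(P[...,2]-.044)<.006)&(u>90)&(u<215)&(v>165)&(v<235);Q=P[dk];print('black',len(Q),cv2.minAreaRect(Q[:,:2].astype(np.float32)*1000) if len(Q) else'')
D=Q[(v[dk]<190)];l2=np.ravel(cv2.fitLine(D[:,:2].astype(np.float32),cv2.DIST_HUBER,0,1e-3,1e-3));print(len(D),l2,np.degrees(np.arctan2(l2[1],l2[0])))
O2=np.array([.4708,.2988])
for y in(80.3,80.6):
    h=np.array([np.cos(np.radians(y)),np.sin(np.radians(y))]);n=np.array([-h[1],h[0]])
    for pt in (l[2:]+l[:2]*s.min(),l[2:]+l[:2]*s.max()): print(y,'shaft end',(pt-O2)@h,(pt-O2)@n)
```

```text
shaft 3562 [0.1700628  0.9854332  0.4483234  0.18125199] yaw 80.20853 [0.43598045 0.13730352 0.08503094] [0.4675067  0.26315732 0.09938275]
z slope [-0.0064142   0.09628173] -0.044139150140245866 0.08171009653090842
red [0.44554301 0.12447038 0.20294903] [-0.1771409  -0.00546753  0.20294903]
black 435 ((467.30950927734375, 237.5355987548828), (65.45591735839844, 40.60087966918945), 80.93354034423828)
241 [0.16964222 0.9855057  0.48485792 0.22528182] 80.23298
80.3 shaft end -0.16379364558936538 0.0024201382854546873
80.3 shaft end -0.03794456010284873 0.002219225590389239
80.6 shaft end -0.1637787285900689 0.0032777227149201693
80.6 shaft end -0.0379324201832823 0.002417871514091588
```

>>> play_rows(xyz=[[0.5, -8, 0], [1, -20, 0], [1.5, -34, 1], [1.5, -48, 4], [1.5, -62, 7], [1.5, -74, 10], [1.5, -83, 12], [1.5, -88, 13], [1.5, -90, 13], [1.5, -90, 13]], rot=[[0, 0, 0], [0, 0, 0], [0, 0, 0], [0, 0, 0], [0, 0, 0], [0, 0, 0], [0, 0, 0], [0, 0, 0], [0, 0, 0], [0, 0, 0]], grip=[0, 0, 0, 0, 0, 0, 0, 0, 0, 0])

```text
time_s: 6.65
eef_pos: [0.4564, 0.2153, 0.1724]
eef_rot: [0.0, 0.996, -0.084, 0.0]
wrist_force: [-0.5, -0.3, -3.9]
opening: 0.119
grasp_force: 59.6
```

>>> play_rows(xyz=[[0, -1, 0], [0, -2, 0], [0, -3, 0], [0, -4, 0], [0, -5, 0], [0, -6, 0], [0, -7, 0], [0, -7, 0], [0, -7, 0], [0, -7, 0]], rot=[[0, 0, 0], [0, 0, 0], [0, 0, 0], [0, 0, 0], [0, 0, 0], [0, 0, 0], [0, 0, 0], [0, 0, 0], [0, 0, 0], [0, 0, 0]], grip=[0, 0, 0, 0, 0, 0, 0, 0, 0, 0])

```text
time_s: 7.9
eef_pos: [0.4575, 0.2222, 0.1723]
eef_rot: [0.0, 0.996, -0.084, 0.0]
wrist_force: [-1.1, -2.5, -3.1]
opening: 0.116
grasp_force: 59.7
```

```bash
cat > s.py <<'E'
from h import *
o=readout.get_obs();f=o['wrist_force'];t=o['torque']
print(round(o['time_s'],2),'H',toH(o['eef_pos']).round(4),'F_h',(f@hx).round(2),(f@hy).round(2),f[2].round(2),'T_h',(t@hx).round(3),(t@hy).round(3),'op',o['opening'].round(3),'psi',np.degrees(2*np.arctan2(o['eef_rot'][2],o['eef_rot'][1])).round(2)-90)
E
python3 s.py
```

```text
Traceback (most recent call last):
  File "s.py", line 3, in <module>
    print(round(o['time_s'],2),'H',toH(o['eef_pos']).round(4),'F_h',(f@hx).round(2),(f@hy).round(2),f[2].round(2),'T_h',(t@hx).round(3),(t@hy).round(3),'op',o['opening'].round(3),'psi',np.degrees(2*np.arctan2(o['eef_rot'][2],o['eef_rot'][1])).round(2)-90)
                                                                                                                                                             ^^^^^^^^^^^^^^^^^^
AttributeError: 'float' object has no attribute 'round'
```

```bash
sed -i "s/o\['opening'\].round(3)/round(float(o['opening']),3)/" s.py; python3 s.py
```

```text
7.9 H [-0.0788 -0.0008  0.1723] F_h -2.66 0.67 -3.12 T_h 0.009 0.551 op 0.116 psi -99.64
```

>>> play_rows(xyz=[[0, -0.5, 0], [0, -1, 0], [0, -1.5, 0], [0, -2, 0], [0, -2.5, 0], [0, -3, 0], [0, -3.5, 0], [0, -4, 0], [0, -4, 0], [0, -4, 0]], rot=[[0, 0, 0], [0, 0, 0], [0, 0, 0], [0, 0, 0], [0, 0, 0], [0, 0, 0], [0, 0, 0], [0, 0, 0], [0, 0, 0], [0, 0, 0]], grip=[0, 0, 0, 0, 0, 0, 0, 0, 0, 0])

```text
time_s: 9.15
eef_pos: [0.4582, 0.2264, 0.1723]
eef_rot: [-0.0, 0.996, -0.084, -0.0]
wrist_force: [-0.0, -1.4, -3.2]
opening: 0.123
grasp_force: 59.7
```

```bash
python3 s.py
```

```text
9.15 H [-0.0746 -0.0007  0.1723] F_h -1.42 -0.2 -3.17 T_h 0.013 0.314 op 0.123 psi -99.64
```

>>> play_rows(xyz=[[0, -0.5, 0], [0, -1, 0], [0, -1.5, 0], [0, -2, 0], [0, -2.5, 0], [0, -3, 0], [0, -3.5, 0], [0, -4, 0], [0, -4, 0], [0, -4, 0]], rot=[[0, 0, 0], [0, 0, 0], [0, 0, 0], [0, 0, 0], [0, 0, 0], [0, 0, 0], [0, 0, 0], [0, 0, 0], [0, 0, 0], [0, 0, 0]], grip=[0, 0, 0, 0, 0, 0, 0, 0, 0, 0])

```text
time_s: 10.4
eef_pos: [0.459, 0.2291, 0.1726]
eef_rot: [0.001, 0.996, -0.084, 0.0]
wrist_force: [-1.2, -9.4, 1.0]
opening: 0.116
grasp_force: 60.2
```

```bash
python3 s.py
```

```text
10.4 H [-0.0718 -0.0011  0.1726] F_h -9.49 -0.37 0.96 T_h 0.024 1.8 op 0.116 psi -99.64
```

>>> play_rows(xyz=[[0, 3, 0], [0, 4, -2], [0, 4, -7], [0, 4, -12], [0, 3, -12.5], [0, -2, -12.5], [0, -7, -12.5], [0, -11, -12.5], [0, -13, -12.5], [0, -13, -12.5]], rot=[[0, 0, 0], [0, 0, 0], [0, 0, 0], [0, 0, 0], [0, 0, 0], [0, 0, 0], [0, 0, 0], [0, 0, 0], [0, 0, 0], [0, 0, 0]], grip=[0, 0, 0, 0, 0, 0, 0, 0, 0, 0])

```text
time_s: 11.65
eef_pos: [0.4609, 0.2432, 0.1847]
eef_rot: [0.0, 0.996, -0.084, -0.0]
wrist_force: [0.3, -0.0, -4.6]
opening: 0.116
grasp_force: 59.6
```

```bash
python3 s.py
```

```text
11.65 H [-0.0575 -0.0006  0.1847] F_h 0.02 -0.32 -4.63 T_h -0.041 0.007 op 0.116 psi -99.62
```

>>> play_rows(xyz=[[0, 0, 1], [0, 0, 2], [0, 0, 3], [0, 0, 4], [0, 0, 5], [0, 0, 6], [0, 0, 7], [0, 0, 8], [0, 0, 8], [0, 0, 8]], rot=[[0, 0, 0], [0, 0, 0], [0, 0, 0], [0, 0, 0], [0, 0, 0], [0, 0, 0], [0, 0, 0], [0, 0, 0], [0, 0, 0], [0, 0, 0]], grip=[0, 0, 0, 0, 0, 0, 0, 0, 0, 0])

```text
time_s: 12.9
eef_pos: [0.461, 0.243, 0.1768]
eef_rot: [-0.0, 0.996, -0.084, 0.0]
wrist_force: [-0.3, -0.6, -3.9]
opening: 0.116
grasp_force: 59.6
```

```bash
python3 s.py
```

```text
12.9 H [-0.0576 -0.0008  0.1768] F_h -0.61 0.24 -3.92 T_h 0.004 0.023 op 0.116 psi -99.64
```

>>> play_rows(xyz=[[0, 0, 2], [0, 0, 4], [0, 0, 6], [0, 0, 6.5], [0, 0, 6.5], [0, 2, 6.5], [0, 4, 6.5], [0, 7, 6.5], [0, 10, 6.5], [0, 13, 6.5]], rot=[[0, 0, 0], [0, 0, 0], [0, 0, 0], [0, 0, 0], [0, 0, 0], [0, 0, 0], [0, 0, 0], [0, 0, 0], [0, 0, 0], [0, 0, 0]], grip=[0, 0, 0, 0, 0, 0, 0, 0, 0, 0])

```text
time_s: 14.15
eef_pos: [0.4588, 0.2301, 0.1703]
eef_rot: [-0.0, 0.996, -0.084, 0.0]
wrist_force: [0.6, 1.7, -3.9]
opening: 0.123
grasp_force: 59.5
```

```bash
python3 s.py
```

```text
14.15 H [-0.0708 -0.0007  0.1703] F_h 1.83 -0.33 -3.89 T_h 0.031 -0.256 op 0.123 psi -99.64
```

>>> play_rows(xyz=[[0, 4, 0], [0, 12, 0], [0, 23, 0], [0, 35, 0], [0, 47, 0], [0, 59, 0], [0, 71, 0], [0, 82, 0], [0, 92, 0], [0, 100, 0]], rot=[[0, 0, 0], [0, 0, 0], [0, 0, 0], [0, 0, 0], [0, 0, 0], [0, 0, 0], [0, 0, 0], [0, 0, 0], [0, 0, 0], [0, 0, 0]], grip=[0, 0, 0, 0, 0, 0, 0, 0, 0, 0])

```text
time_s: 15.4
eef_pos: [0.442, 0.131, 0.1703]
eef_rot: [-0.0, 0.996, -0.084, 0.0]
wrist_force: [0.5, 1.4, -3.9]
opening: 0.121
grasp_force: 59.5
```

>>> play_rows(xyz=[[0, 6, 0], [0, 15, 0], [0, 25, 0], [0, 35, 0], [0, 45, 0], [0, 54, 0], [0, 62, 0], [0, 69, 0], [0, 75, 0], [0, 78, 0]], rot=[[0, 0, 0], [0, 0, 0], [0, 0, 0], [0, 0, 0], [0, 0, 0], [0, 0, 0], [0, 0, 0], [0, 0, 0], [0, 0, 0], [0, 0, 0]], grip=[0, 0, 0, 0, 0, 0, 0, 0, 0, 0])

```text
time_s: 16.65
eef_pos: [0.429, 0.0544, 0.1703]
eef_rot: [-0.0, 0.996, -0.084, 0.0]
wrist_force: [-0.4, 0.5, -4.8]
opening: 0.12
grasp_force: 59.6
```

```bash
python3 s.py
cat > cart.py <<'E'
from h import *
import sys
tag=sys.argv[1]
for n in sys.argv[2:]:
    c,T=cam(n);P=cloud(c,T);np.savez(f'{n}{tag}.npz',P=P,C=c['color'])
    a=c['color'][...,::-1]
    if n=='scene': a=cv2.resize(a[170:330,200:400],(750,600),interpolation=cv2.INTER_CUBIC)
    cv2.imwrite(f'pics/{n}{tag}.png',a)
    h=(P-O)@np.stack([hx,hy,[0,0,1]],1)
    m=(abs(h[...,2]-.084)<.004)&(abs(h[...,0]+.06)<.07)&(h[...,1]>-.14)&(h[...,1]<.05)
    k=np.zeros(m.shape,np.uint8);k[m]=1;k=cv2.morphologyEx(k,cv2.MORPH_OPEN,np.ones((3,3)))
    N,L,S,_=cv2.connectedComponentsWithStats(k)
    if N>1:
        Q=h[L==1+np.argmax(S[1:,4])][:,:2]*1000; print(n,'top',len(Q),np.median(h[m][:,2]).round(4),cv2.minAreaRect(Q.astype(np.float32)))
    C=c['color'].astype(int);m=(C[...,1]>C[...,0]+40)&(C[...,1]>C[...,2]+20)&(abs(P[...,2]-.044)<.005)&(h[...,0]>-.11)&(h[...,0]<0)&(h[...,1]>-.13)&(h[...,1]<-.05)
    if m.sum()>20: print(n,'green',m.sum(),cv2.minAreaRect((h[m][:,:2]*1000).astype(np.float32)))
E
python3 cart.py 3 scene wrist
```

```text
16.65 H [-0.249  -0.001   0.1703] F_h 0.46 0.53 -4.77 T_h 0.01 -0.292 op 0.12 psi -99.66
scene top 442 0.0841 ((-52.108154296875, 0.7402896881103516), (43.203514099121094, 51.33028030395508), 89.53486633300781)
scene green 152 ((-60.07994842529297, -91.06385803222656), (55.388267517089844, 67.49252319335938), 89.90315246582031)
wrist top 1705 0.0834 ((-72.19502258300781, 0.16178131103515625), (40.98419189453125, 16.595169067382812), 80.03570556640625)
wrist green 848 ((-72.96480560302734, -92.164306640625), (53.55830383300781, 43.9214973449707), 89.82750701904297)
```

View pics/scene3.png

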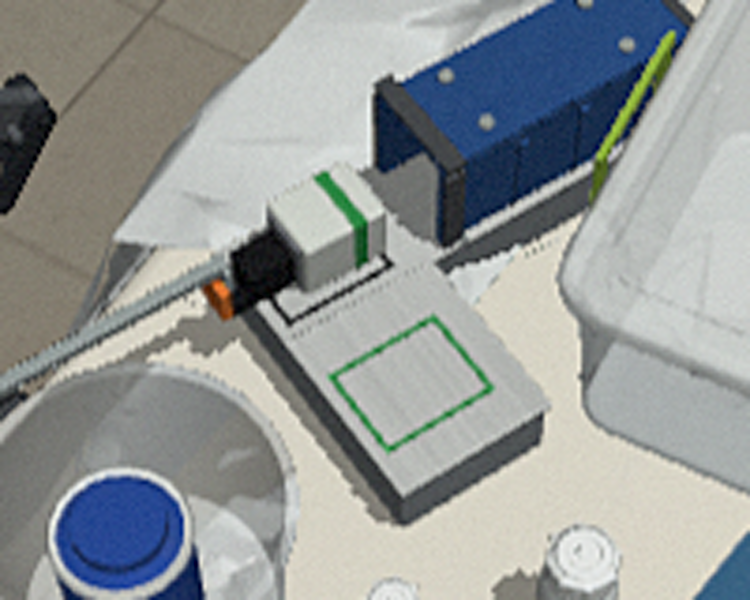

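The scene crop shows the cartridge out of the mouth. Its block top, around (325,230) in the crop, is centred at housing x = -52, y = +1 and is square. The tooth is still in the slot behind the orange lip. I'll draw 8 mm more, ease forward, then lift.

>>> play_rows(xyz=[[0, 3, 0], [0, 6, 0], [0, 8, 0], [0, 8, 0], [0, 6, 0], [0, 5, 0], [0, 5, -3], [0, 5, -9], [0, 5, -17], [0, 5, -24]], rot=[[0, 0, 0], [0, 0, 0], [0, 0, 0], [0, 0, 0], [0, 0, 0], [0, 0, 0], [0, 0, 0], [0, 0, 0], [0, 0, 0], [0, 0, 0]], grip=[0, 0, 0, 0, 0, 0, 0, 0, 0, 0])

```text
time_s: 18.0
eef_pos: [0.4285, 0.0498, 0.1952]
eef_rot: [0.0, 0.996, -0.084, 0.0]
wrist_force: [0.9, 0.1, -3.8]
opening: 0.116
grasp_force: 59.6
```

```bash
python3 s.py; python3 cart.py 4 scene side
python3 - <<'E'
from h import *
goto([.4245,.096,.160],-15)
goto([.4245,.096,.121],-15)
E
```

```text
18.0 H [-0.2537 -0.0012  0.1952] F_h 0.26 -0.89 -3.78 T_h -0.002 0.031 op 0.116 psi -99.64
scene top 425 0.0841 ((-59.69737243652344, 1.4450263977050781), (51.543636322021484, 41.17318344116211), 1.4096895456314087)
scene green 155 ((-60.41786575317383, -91.79423522949219), (54.20851135253906, 66.75743865966797), 89.9918212890625)
side top 214 0.0852 ((-64.76223754882812, 1.910898208618164), (38.75324630737305, 36.99128723144531), 3.4725992679595947)
side green 25 ((-59.876983642578125, -89.57046508789062), (61.54833221435547, 52.621986389160156), 1.5205782651901245)
t 18.1 xyz [-12.3 -44.9  35.5] rot [ 0.0017 -0.0019 -1.4772]
t 18.1 xyz [-12.4 -44.9  74.5] rot [ 0.0017 -0.0019 -1.4772]
```

>>> play_rows(xyz=[[0, -2, -2], [-1, -6, -2], [-3, -12, -2], [-5, -20, -2], [-8, -28, 0], [-10, -35, 8], [-12, -41, 18], [-12, -45, 30], [-12, -45, 40], [-12, -45, 50]], rot=[[0, 0, -0.08], [0, 0, -0.24], [0, 0, -0.42], [0, 0, -0.6], [0, 0, -0.78], [0, 0, -0.96], [0, 0, -1.14], [0, 0, -1.3], [0, 0, -1.42], [0, 0, -1.477]], grip=[0, 0, 0, 0, 0, 0, 0, 0, 0, 0])

```text
time_s: 19.35
eef_pos: [0.4239, 0.0963, 0.1439]
eef_rot: [-0.0, 0.793, 0.61, -0.0]
wrist_force: [-0.3, 0.2, -3.7]
opening: 0.119
grasp_force: 59.6
```

>>> play_rows(xyz=[[0, 0, 0], [0, 0, 4], [0, 0, 8], [0, 0, 12], [0, 0, 15], [0, 0, 18], [0, 0, 20], [0, 0, 21], [0, 0, 21], [0, 0, 21]], rot=[[0, 0, 0], [0, 0, 0], [0, 0, 0], [0, 0, 0], [0, 0, 0], [0, 0, 0], [0, 0, 0], [0, 0, 0], [0, 0, 0], [0, 0, 0]], grip=[0, 0, 0, 0, 0, 0, 0, 0, 0, 0])

```text
time_s: 20.6
eef_pos: [0.424, 0.0962, 0.1234]
eef_rot: [0.0, 0.793, 0.609, 0.0]
wrist_force: [0.6, -0.3, -3.8]
opening: 0.119
grasp_force: 59.6
```

```bash
python3 s.py
python3 - <<'E'
from h import *
o=readout.get_obs();print(o['eef_pos'])
E
```

```text
20.6 H [-0.2086  0.011   0.1234] F_h -0.24 -0.62 -3.76 T_h -0.035 -0.021 op 0.119 psi -15.010000000000005
[0.4239959  0.09620087 0.12338912]
```

>>> play_rows(xyz=[[0, 0, 1], [0, 0, 2], [0, 0, 2.7], [0, 0, 2.7], [0, 0, 2.7], [0, 0, 2.7], [0, 0, 2.7], [0, 0, 2.7], [0, 0, 2.7], [0, 0, 2.7]], rot=[[0, 0, 0], [0, 0, 0], [0, 0, 0], [0, 0, 0], [0, 0, 0], [0, 0, 0], [0, 0, 0], [0, 0, 0], [0, 0, 0], [0, 0, 0]], grip=[0, 0, 0, 0, 0.15, 0.2, 0.3, 0.5, 0.5, 0.5])

```text
time_s: 21.85
eef_pos: [0.4239, 0.0962, 0.1206]
eef_rot: [-0.0, 0.793, 0.609, -0.0]
wrist_force: [0.7, 0.1, 0.5]
opening: 0.496
grasp_force: 0.0
```

```bash
python3 s.py
python3 - <<'E'
from h import *
goto(H(-.0597,.001,.215),-9.7)
E
```

```text
21.85 H [-0.2086  0.0111  0.1206] F_h 0.18 -0.65 0.47 T_h -0.013 0.043 op 0.496 psi -15.010000000000005
t 21.85 xyz [149.2  -3.7 -94.4] rot [-0.      0.     -0.0927]
```

>>> play_rows(xyz=[[0, 0, -12], [0, 0, -35], [0, 0, -65], [5, 0, -85], [25, 0, -94], [55, -1, -94], [90, -2, -94], [122, -3, -94], [142, -4, -94], [149, -4, -94]], rot=[[0, 0, 0], [0, 0, 0], [0, 0, 0], [0, 0, 0], [0, 0, -0.02], [0, 0, -0.04], [0, 0, -0.06], [0, 0, -0.08], [0, 0, -0.093], [0, 0, -0.093]], grip=[0.5, 0.5, 0.5, 0.5, 0.7, 1, 1, 1, 1, 1])

```text
time_s: 23.1
eef_pos: [0.4587, 0.2419, 0.2149]
eef_rot: [0.0, 0.764, 0.645, 0.0]
wrist_force: [-0.1, 0.2, -0.3]
opening: 1.0
grasp_force: 0.0
```

```bash
python3 s.py; python3 cart.py 5 scene wrist
python3 - <<'E'
from h import *
goto(H(-.0597,.001,.067),-9.7)
for n in('scene','wrist'):
    f=np.load(n+'5.npz');P=f['P'];C=f['C'].astype(int)
    m=(C[...,0]>130)&(C[...,1]<70)&(C[...,2]<70)&(P[...,2]>.09)&(P[...,2]<.16);print(n,m.sum(),np.nanmedian(P[m],0))
E
```

```text
23.1 H [-0.0592  0.0013  0.2149] F_h 0.22 0.15 -0.28 T_h -0.025 0.005 op 1.0 psi -9.620000000000005
scene top 435 0.0843 ((-59.643760681152344, -0.5492076873779297), (41.77465057373047, 52.178497314453125), 89.53807067871094)
scene green 154 ((-60.336204528808594, -91.55581665039062), (54.777931213378906, 66.25495910644531), 89.43219757080078)
wrist top 4189 0.0839 ((-61.01661682128906, -0.020204544067382812), (51.644371032714844, 40.83900451660156), 0.3178505301475525)
wrist green 790 ((-61.46369171142578, -92.05638122558594), (65.30134582519531, 53.627750396728516), 0.2409016489982605)
t 23.2 xyz [  0.2   0.3 147.7] rot [-0.0001  0.0003  0.0007]
scene 73 [0.42513963 0.09438789 0.13980326]
wrist 49 [0.42758021 0.10524585 0.13985687]
```

View pics/wrist5.png

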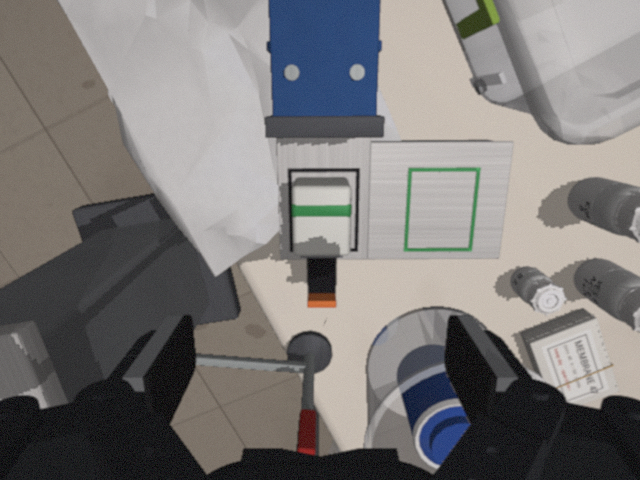

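The wrist view shows the cartridge square inside the black outline at ~(320,215), the green outline at ~(442,208), and the hook standing free with its foot at (310,350). Next I'll straddle the block, close on it and slide it.

>>> play_rows(xyz=[[0, 0, 10], [0, 0, 30], [0, 0, 52], [0, 0, 74], [0, 0, 96], [0, 0, 115], [0, 0, 130], [0, 0, 140], [0, 0, 146], [0, 0, 146]], rot=[[0, 0, 0], [0, 0, 0], [0, 0, 0], [0, 0, 0], [0, 0, 0], [0, 0, 0], [0, 0, 0], [0, 0, 0], [0, 0, 0], [0, 0, 0]], grip=[1, 1, 1, 1, 1, 1, 1, 1, 1, 1])

```text
time_s: 24.45
eef_pos: [0.4586, 0.2411, 0.0684]
eef_rot: [-0.0, 0.764, 0.645, -0.0]
wrist_force: [-0.1, 0.3, -0.5]
opening: 0.998
grasp_force: 0.0
```

>>> play_rows(xyz=[[0, 0, 0], [0, 0, 0], [0, 0, 0], [0, 0, 0], [0, 0, 0], [0, 0, 0], [0, 0, 0], [0, 0, 0], [0, 0, 0], [0, 0, 0]], rot=[[0, 0, 0], [0, 0, 0], [0, 0, 0], [0, 0, 0], [0, 0, 0], [0, 0, 0], [0, 0, 0], [0, 0, 0], [0, 0, 0], [0, 0, 0]], grip=[0.8, 0.7, 0.6, 0.55, 0.5, 0.45, 0.4, 0.4, 0.4, 0.4])

```text
time_s: 25.7
eef_pos: [0.459, 0.2412, 0.0692]
eef_rot: [0.0, 0.764, 0.645, 0.0]
wrist_force: [-1.3, -1.3, 4.4]
opening: 0.44
grasp_force: 59.9
```

```bash
python3 s.py; python3 cart.py 6 wrist
```

```text
25.7 H [-0.0598  0.001   0.0692] F_h -1.51 1.08 4.36 T_h 0.202 0.16 op 0.44 psi -9.680000000000007
wrist top 14278 0.084 ((-60.585777282714844, 0.8665752410888672), (51.10240936279297, 52.55952453613281), 89.56433868408203)
wrist green 2747 ((-61.46072769165039, -92.04379272460938), (66.48681640625, 54.65926742553711), 0.42199045419692993)
```

>>> play_rows(xyz=[[0, 4, 0], [0, 12, 0], [0, 23, 0], [-0.2, 35, 0], [-0.4, 48, 0], [-0.6, 61, 0], [-0.7, 73, 0], [-0.7, 83, 0], [-0.7, 90, 0], [-0.7, 92, 0]], rot=[[0, 0, 0], [0, 0, 0], [0, 0, 0], [0, 0, -0.002], [0, 0, -0.003], [0, 0, -0.004], [0, 0, -0.005], [0, 0, -0.005], [0, 0, -0.005], [0, 0, -0.005]], grip=[0.4, 0.4, 0.4, 0.4, 0.4, 0.4, 0.4, 0.4, 0.4, 0.4])

```text
time_s: 27.0
eef_pos: [0.5484, 0.2254, 0.0692]
eef_rot: [-0.001, 0.763, 0.647, -0.001]
wrist_force: [-7.3, 0.6, 11.3]
opening: 0.443
grasp_force: 60.9
```

```bash
python3 s.py; python3 cart.py 7 wrist scene
```

```text
27.0 H [-0.0603 -0.0899  0.0692] F_h -0.68 7.29 11.35 T_h 1.457 0.031 op 0.443 psi -9.400000000000006
wrist top 14273 0.084 ((-61.09574890136719, -90.24633026123047), (52.633460998535156, 51.01963806152344), 0.48351946473121643)
wrist green 1354 ((-48.138816833496094, -91.76799774169922), (39.48325729370117, 53.57569122314453), 0.20147566497325897)
scene top 240 0.084 ((-73.81201171875, -85.70414733886719), (45.28633117675781, 27.573467254638672), 55.89393615722656)
scene green 63 ((-60.63827133178711, -109.6252212524414), (19.891803741455078, 66.69998931884766), 87.23202514648438)
```

View pics/wrist7.png

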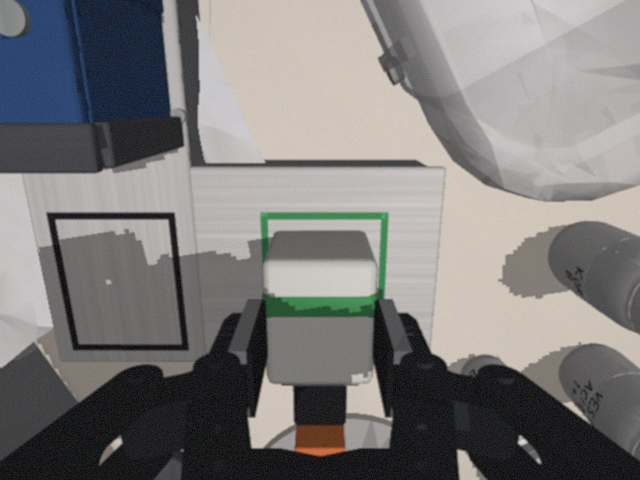

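The wrist view shows the block inside the green outline at (320,280), about 1.7 mm short in y. I'll nudge it and release.

>>> play_rows(xyz=[[0, 0.6, 0], [0, 1.2, 0], [0, 1.5, 0], [0, 1.5, 0], [0, 1.5, 0], [0, 1.5, 0], [0, 1.5, 0], [0, 1.5, 0], [0, 1.5, 0], [0, 1.5, 0]], rot=[[0, 0, 0], [0, 0, 0], [0, 0, 0], [0, 0, 0], [0, 0, 0], [0, 0, 0], [0, 0, 0], [0, 0, 0], [0, 0, 0], [0, 0, 0]], grip=[0.4, 0.4, 0.4, 0.4, 0.45, 0.5, 0.6, 0.75, 0.9, 1])

```text
time_s: 28.35
eef_pos: [0.5507, 0.2247, 0.0685]
eef_rot: [-0.0, 0.763, 0.647, -0.0]
wrist_force: [0.6, -0.1, -0.6]
opening: 1.004
grasp_force: 0.0
```

>>> play_rows(xyz=[[0, 0, -5], [0, 0, -20], [0, 0, -40], [0, 0, -65], [0, 0, -90], [0, 0, -115], [0, 0, -138], [0, 0, -150], [0, 0, -155], [0, 0, -155]], rot=[[0, 0, 0], [0, 0, 0], [0, 0, 0], [0, 0, 0], [0, 0, 0], [0, 0, 0], [0, 0, 0], [0, 0, 0], [0, 0, 0], [0, 0, 0]], grip=[1, 1, 1, 1, 1, 1, 1, 1, 1, 1])

```text
time_s: 29.6
eef_pos: [0.5505, 0.2247, 0.2235]
eef_rot: [-0.0, 0.763, 0.647, -0.0]
wrist_force: [-0.6, -0.3, 0.5]
opening: 1.007
grasp_force: 0.0
```

```bash
python3 s.py; python3 cart.py 8 wrist scene
python3 - <<'E'
import cv2;a=cv2.imread('pics/wrist8.png');cv2.imwrite('pics/w8.png',a)
E
```

```text
29.6 H [-0.0606 -0.0921  0.2235] F_h -0.43 0.52 0.46 T_h 0.032 -0.045 op 1.007 psi -9.400000000000006
wrist top 3981 0.0839 ((-61.13856506347656, -91.26363372802734), (51.37590789794922, 40.48753356933594), 0.5568728446960449)
wrist green 396 ((-61.59690856933594, -91.99504852294922), (65.34064483642578, 52.643184661865234), 0.5227334499359131)
scene top 497 0.0841 ((-60.190757751464844, -91.3160171508789), (52.377174377441406, 41.34955978393555), 1.0357725620269775)
scene green 64 ((-60.2550048828125, -110.41813659667969), (18.829652786254883, 65.4673080444336), 86.90254211425781)
```

View pics/wrist8.png

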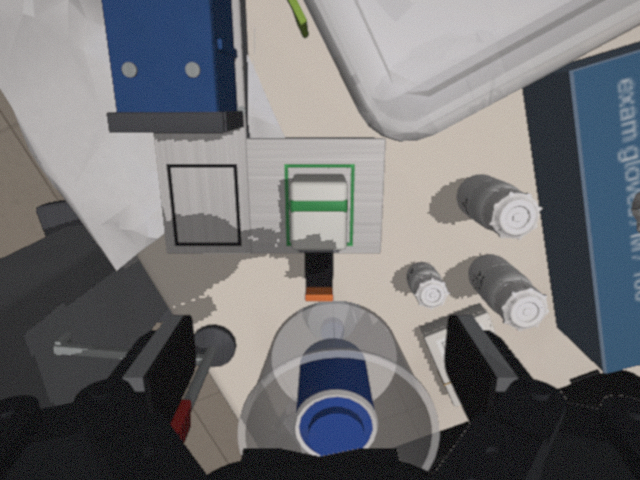

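The wrist view shows the cartridge centred in the green outline at (320,205), within about 1 mm and square. The hook stands on its foot at (215,345) and the bystanders have not moved. The gripper is clear.

```bash
python3 -c "
from bench import ctrl; print(ctrl.hand_in())"
```

```text
the job is handed in; nothing more can be done
None
```

The job is handed in at about 29.7 s of the 58 s allowed: the cartridge sits squarely in the green outline (within about 1 mm by camera), the hook stands on its foot clear of the housing, and the bottles, vial and card box were not touched.

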